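Open the wide dust filter box

ROBOT

A 7-joint arm with a two-finger parallel gripper is mounted at the origin on the work surface; the furniture and walls round the work are solid. World frame = base frame: x ahead of the robot, y to its left, z up, the work surface at z = 0. Lengths are in m, angles in rad, forces in N, time in s.
With the tool pointing down it reaches from about 0.4 to 0.85 m from the base axis. Payload 4.5 kg.
Tool frame: the origin (TCP) lies on the centre line of the jaws, within the pads' length; the fingertips stand 11 mm ahead of it and the grasp point (between the pads) lies 8 mm behind it; z points along the fingers, y is the line along which they close (so a half turn about z gives the same grasp; the last joint's range is limited). The gripper opens to 88 mm and grips with 3 to 60 N. Pads are 18 mm wide; open, the fingers measure 123 mm over their backs; the gripper's body (75 mm by 187 mm) begins 45 mm behind the grasp point.
Start: joints at [-1.212, 0.689, -0.195, 1.565, 0.157, 0.902, -0.215], TCP at [0.199, 0.592, 0.25] pointing down, gripper open.
Joint ranges: [-3.01, 3.01], [-0.46, 2.08], [-1.47, 1.51], [0.13, 2.56], [-1, 4.14], [0.04, 2.09], [-2.66, 2.66]. Speed limits (rad/s): [2.57, 2.57, 3.14, 3.14, 3.14, 3.14, 3.14].

INTERFACE

Orientations are given as a unit quaternion [x, y, z, w].
In Python, from plant import * gives the robot as it stands. The module is installed in compiled form; this text tells all that it offers.
- The arm moves only by the tool send_rows, never from a script. Its argument "motion" is a list of rows, each an object of numbers: "x", "y", "z": the shift along the tool's x, y, z in cm; "rx", "ry", "rz": the turn, a rotation vector about the tool's x, y, z in rad; "jaw": the finger opening in cm, from 0 to 8.81. In form: [{"x": .., "y": .., "z": .., "rx": .., "ry": .., "rz": .., "jaw": ..}, ...]. A call has exactly 5 rows; each row shifts and turns the commanded pose from where the row before left it, along the tool's axes as they then stand; what a row does not reach is not made up. A row lasts 1/10 s, in which the tool goes at most 50 mm and 8.59 degrees, less where a joint would pass 70% of its speed; a pose out of reach is approached as far as the arm can. A call is refused whole if a number of a shift passes 5 or a number of a turn 0.15, either way. A call with a gripper value outside its range is refused whole. The fingers move at their own pace and stop on an object; "grip_force" is the grip in N (left out, the last holds). Time passes only in rows, so rows that do not move let the fingers close, or fill a call up. It gives the time, the measured TCP pose, the force, the opening and the grip force at its end, in the units of the state.
- get_state(): the state, without advancing time (a new reading comes with each control period).
- snapshot(name): name is "scene" or "top"; returns a dict with "img" (480x640x3 uint8, red, green, blue), "vertical_fov" (degrees; the focal length in pixels is half the picture's height over the tangent of half this angle, whatever the lens; pixels are square), "cx", "cy" (the principal point, pixels), "extrinsics" (4x4, takes a point from camera to world coordinates). Camera axes: x right, y up, looking along -z (the intrinsics and any distortion apply to the point x, -y, -z); pixel columns grow to the right and rows downward; lengths in m; the calibration is good to about 2 mm. A picture is of the moment at which its call begins. There is no depth.
- finish_job(): hands the job in; it is judged then, once.
The state is a dict: "clock": time; "q": joint angles; "qd": joint speeds; "joint_torque": joint torques, N m; "tool_pos": TCP position; "eef_rot": TCP orientation; "contact_force": force on the tool from outside, world axes, zero at the start; "moment": the same for the moment, N m; "opening": opening from 0.0 (shut) to 1.0 (fully open); "finger_force": force on a finger pad.
Only numpy, scipy, OpenCV 4.12 (cv2) and the standard library are available. Lean on these libraries where they do the work, as an engineer would, in place of code of your own. Each camera call takes 0.05 s, during which the arm holds its last target. There are 200 camera calls.

TASK

The wider of the two dust filter boxes is due for cleaning. With your fingertips press its snap tab all the way in, where it stays down, then push the released cover off its seat and along onto the box's bare ledge, until the filter bay is fully uncovered and the cover lies flat on the ledge. Do not lift or carry the cover, leave the narrower box shut, and leave the other things on the table where they are.

Things in the scene. Friction and masses are not known exactly. Their poses are not given: they have to be found in the camera images.
- wide_box: wider filter box, grey housing fixed to the table, 186 mm long (x), 106 wide (y), side rails 54 high. Origin: centre of its underside; z up. At its +x end (far from the robot) the snap tab's pad stands up; at its -x end (robot side) is a bare flat ledge. The cover lies between, on a seat level with the ledge, 45 mm up; bright lips on the rails, top 57 mm up, overlap the cover's edges by 3 mm
- wide_box_ledge (a point): centre of the wide box's ledge, 45 mm above the table, at box x = -43 mm; axes as the box's. The ledge is 86 mm long (x), 92 mm wide between the rails and ends in a stop ridge 9 mm high. The bay with its white pleated filter lies at box x = -1 to +36 mm, uncovered once the cover has slid 62 mm along the box's -x; it meets the stop after 74 mm
- wide_box_pad (a point): centre of the top of the wide box's press pad, bright metal with three dark grooves, 26 mm (x) by 36 mm (y), on the box's centre line at box x = +77 mm; 65 mm above the table when out, 55 mm when fully in. Axes as the box's. The pad is 5 mm from the cover's edge; pad centre to rib centre 48 mm
- wide_box_tab (a joint): how far the wide box's snap tab is pressed straight down: 0 (out) to 0.010 m (fully in). It takes about 4 N, has no spring and stays where it is left. Its nib stands in a window of the cover and blocks it with 2 mm of play, and is clear of it from about 0.006 m on; press it fully in
- wide_box_cover: loose flat cover of the wide box, 72 mm (x) by 88 mm (y), plate 6 mm thick, about 150 g. Origin: centre of its underside, when shut at box x = +23 mm, 45 mm above the table; axes as the box's. It has one upright rib across it and a 12 by 24 mm window on the tab side of the rib. It can slide only along the box's -x, toward the ledge
- wide_box_rib (a point): middle of the top of the wide cover's rib, at cover x = +6 mm. Rib 8 mm thick (x), 60 mm long (y), 16 mm high above the plate: its top 67 mm and the plate's top 51 mm above the table. Push on its tab-side (+x) face; there the plate leaves 26 mm for a fingertip before the cover's edge. The pressed pad's top is 4 mm above the plate
- narrow_box: the narrower filter box, of the same build, materials and length, 74 mm wide (y) with a cover 56 mm wide; to be left alone. Origin and axes as for the wide box. The two boxes may change places
- narrow_box_tab (a joint): snap tab of the narrow box, as the wide one's: 0 is out; leave it
- narrow_box_cover: loose cover of the narrow box, 72 by 56 mm with a rib 36 mm long; origin and axes as for the wide cover; leave it shut
- marker: black marker, 138 by 23 by 16 mm, lying between the boxes; leave it
- chip: small chip of brown stone, 21 by 18 by 8 mm, lying on the robot's side of the boxes; leave it
- tape: roll of masking tape lying flat, 104 mm across, 25 mm high, left of the boxes; leave it
There are look-alikes about, which are no part of the job. What is shaped like the narrow_box_cover but pink is not meant.

How it is judged:
On the way, in this order (a step that is already met when the one before it is completed fails the run):
1. the wide box's tab is pressed in, the cover still on its seat (value of joint wide_box_tab above 0.0075 m and x of wide_box_cover in the frame of wide_box above 0.013 m), for 0.2 s.
2. the cover is pushed off its seat, the bay uncovered (x of wide_box_cover in the frame of wide_box below -0.039 m), for 0.2 s.
At the end, for the whole second after the job is handed in: The wide cover has slid at least 62 mm toward the ledge, lies flat on it (within 3 mm of ledge height, tilted less than 0.06 rad, within 6 mm of the centre line) and is at rest, the wide box's tab is still in (over 5 mm); the narrow cover is within 6 mm of its place and its tab out (under 4 mm) (x of wide_box_cover in the frame of wide_box between -0.056 and -0.039 m and y of wide_box_cover in the frame of wide_box between -0.006 and 0.006 m and z of wide_box_cover in the frame of wide_box between 0.042 and 0.048 m and angle between wide_box_cover's own z axis and vertical below 0.06 rad and linear speed of wide_box_cover below 0.01 m/s and value of joint wide_box_tab above 0.005 m and x of narrow_box_cover in the frame of narrow_box between 0.017 and 0.029 m and value of joint narrow_box_tab below 0.004 m); the robot touches nothing.
It fails at once if the wide cover is lifted or tipped up (over 6 mm, or 0.2 rad) (z of wide_box_cover in the frame of wide_box above 0.051 m or angle between wide_box_cover's own z axis and vertical above 0.2 rad).
It fails at once if the narrow box is opened or its tab pressed (not (x of narrow_box_cover in the frame of narrow_box between 0.017 and 0.029 m) or value of joint narrow_box_tab above 0.004 m or z of narrow_box_cover in the frame of narrow_box above 0.051 m).
It fails at once if a bystander is moved more than 20 mm (distance of any of marker, chip, tape from where it was at the start of the episode above 0.02 m).
It also fails if it takes over 42 s, if anything falls off the work surface, if the arm or the gripper's body presses on something with over 40 N, if the wrist force passes 120 N, or if a joint passes its speed limit or range.

## Working session

There is one attempt and no reset: what is moved stays moved. The work goes in short steps, Python scripts to look and compute and a tool call to move; the robot and the scene stay as the last step left them, time stands still between calls to the robot, and variables do not carry over. Pictures are saved under pics/ and viewed, at most 10 in all, crops included, and the job is handed in when it is done.

Besides the shell and the picture viewer there is one more tool, called after ">>>" in YAML: its name, and indented under it one key for each argument. send_rows: Moves the arm, as the interface text tells. Its arguments: {"type":"object","properties":{"motion":{"type":"array"},"grip_force":{"type":"number"}},"required":["motion"]}

```bash
mkdir -p pics
python3 - <<'E'
from plant import *
import cv2,numpy as np
for n in("scene","top"):
    s=snapshot(n); cv2.imwrite(f"pics/{n}0.png",s["img"][:,:,::-1]); print(n,{k:(np.round(v,4).tolist() if k=='extrinsics' else v) for k,v in s.items() if k!="img"})
s=get_state(); print(s)
E
```

```text
scene {'vertical_fov': 43.148653146585, 'cx': 313.33713896481606, 'cy': 247.0983203500957, 'extrinsics': [[0.852, 0.1962, -0.4853, -0.4197], [-0.5232, 0.3507, -0.7767, -1.4681], [0.0178, 0.9157, 0.4015, 0.7503], [0.0, 0.0, 0.0, 1.0]]}
top {'vertical_fov': 45.16072847567455, 'cx': 317.24104345818347, 'cy': 238.1560655178939, 'extrinsics': [[-0.0185, 0.9986, -0.0492, 0.3368], [-0.9998, -0.0183, 0.0046, -0.1007], [0.0037, 0.0493, 0.9988, 1.7138], [0.0, 0.0, 0.0, 1.0]]}
{'clock': 0.1, 'q': array([-1.2121993 ,  0.6898992 , -0.19451147,  1.56621788,  0.15733493,
        0.9025063 , -0.21510588]), 'qd': array([ 0.00099469, -0.0003849 ,  0.00043911, -0.00407716,  0.00052796,
       -0.00063112, -0.00012683]), 'joint_torque': array([-2.18343230e-03, -5.28503823e+01, -1.27121095e+00, -1.53835970e+01,
       -5.25564188e-02,  1.93514941e-03,  6.10820825e-05]), 'tool_pos': array([0.19932806, 0.5917928 , 0.24899648]), 'eef_rot': array([ 1.61644745e-01,  9.86848675e-01, -8.16574147e-04, -5.66819241e-05]), 'contact_force': array([-0.53386988,  0.27325701,  0.6452289 ]), 'moment': array([0.04880751, 0.00968472, 0.08307903]), 'finger_force': 0.0, 'opening': 1.0010006191831113}
```

View pics/top0.png

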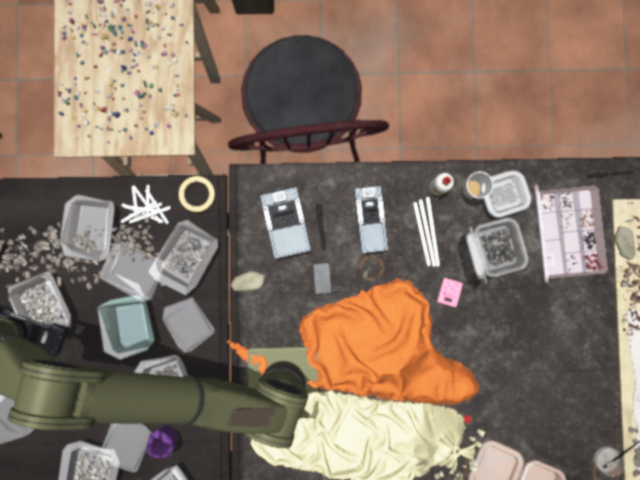

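View pics/scene0.png

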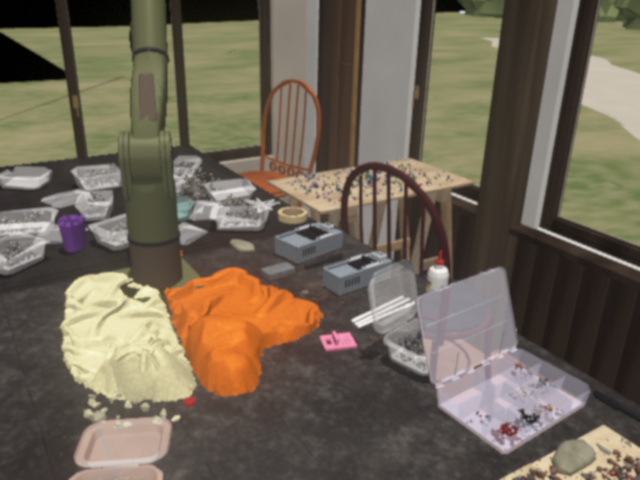

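The top view shows two grey boxes: the left one at (286,223) is about 37 px wide and the right one at (371,220) about 27 px. At about 2.9 mm/px those are 106 mm and 74–78 mm, so the left one is the wide box. The pink look-alike is at (450,292). The marker is at (320,230), the tape at (196,193), and the grey plate at (321,278) is something else. I'll confirm with an enlarged crop.

```bash
cat > h.py <<'E'
from plant import *
import cv2,numpy as np
def ray(s,u,v,z):
    f=240/np.tan(np.radians(s["vertical_fov"]/2)); E=s["extrinsics"]
    d=E[:3,:3]@np.array([(u-s["cx"])/f,-(v-s["cy"])/f,-1]); o=E[:3,3]
    return o+d*(z-o[2])/d[2]
def proj(s,p):
    f=240/np.tan(np.radians(s["vertical_fov"]/2)); E=s["extrinsics"]
    c=E[:3,:3].T@(np.array(p)-E[:3,3]); return s["cx"]+f*c[0]/-c[2], s["cy"]-f*c[1]/-c[2]
E
python3 - <<'E'
from h import *
s=snapshot("top"); im=s["img"]
c=im[175:270,250:400]; cv2.imwrite("pics/crop1.png",cv2.resize(c,None,fx=5.3,fy=5.3,interpolation=cv2.INTER_CUBIC)[:,:,::-1])
g=cv2.cvtColor(im,cv2.COLOR_RGB2GRAY); hsv=cv2.cvtColor(im,cv2.COLOR_RGB2HSV)
print(g[225,245:400:2])
m=((g>88)).astype(np.uint8); m[:178]=0;m[265:]=0;m[:,:240]=0;m[:,400:]=0
for k in cv2.findContours(m,cv2.RETR_EXTERNAL,cv2.CHAIN_APPROX_NONE)[0]:
    if cv2.contourArea(k)<300: continue
    r=cv2.minAreaRect(k); b=cv2.boxPoints(r); print(r)
    w=np.array([ray(s,*p,0.05) for p in b]); print(w.round(4), w.mean(0))
    print([np.linalg.norm(w[i]-w[i-1]).round(4) for i in range(4)])
E
```

```text
[ 85  91  86  83  84  85  86  91  96 105 118 223 250 220  93  78  70  79
  77  78  81  81  88 108 130 156 159 176 196 201 123  78  76  74  73  72
  71  56  56  75  89  83  84  86  85  91 104 103 101  93  86  88  94  95
  86  80  81 151 186 158 169 191 192 194 197 203 205 204 184 185 121  81
  76  70  71  73  77  81]
((285.811767578125, 221.1529083251953), (68.55001831054688, 63.99447250366211), 77.47119140625)
[[ 0.5487  0.0922  0.05  ]
 [ 0.5859 -0.0894  0.05  ]
 [ 0.3909 -0.1288  0.05  ]
 [ 0.3542  0.0519  0.05  ]] [ 0.46992025 -0.01852125  0.05      ]
[np.float64(0.1986), np.float64(0.1854), np.float64(0.1989), np.float64(0.1843)]
((348.9999694824219, 220.99996948242188), (81.99998474121094, 85.99998474121094), -0.0)
[[ 0.3448 -0.0804  0.05  ]
 [ 0.594  -0.0848  0.05  ]
 [ 0.5897 -0.3228  0.05  ]
 [ 0.3404 -0.3167  0.05  ]] [ 0.46720385 -0.20118433  0.05      ]
[np.float64(0.2363), np.float64(0.2493), np.float64(0.238), np.float64(0.2494)]
```

View pics/crop1.png

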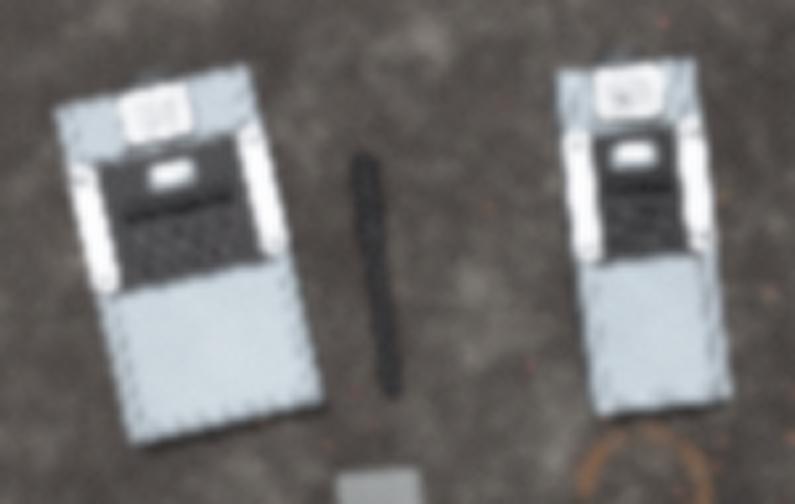

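The crop confirms the left box is the wide one: cover about 135 px wide against 85 px for the right. Its pad is at crop (157,110), its window at (171,174) and its housing corners at (55,108), (245,68), (322,402) and (130,442).

Run:
```python
from h import *
s=snapshot("top"); im=s["img"]; g=cv2.cvtColor(im,cv2.COLOR_RGB2GRAY)
m=(g>125).astype(np.uint8); m[:178]=0;m[262:]=0;m[:,:255]=0;m[:,314:]=0
k=np.vstack([c for c in cv2.findContours(m,cv2.RETR_EXTERNAL,cv2.CHAIN_APPROX_NONE)[0] if cv2.contourArea(c)>15])
r=cv2.minAreaRect(k); b=cv2.boxPoints(r); print(r)
w=np.array([ray(s,*p,0.054) for p in b]); print(w.round(4)); c=w.mean(0)
print([np.linalg.norm(w[i]-w[i-1]).round(4) for i in range(4)])
e=[w[i]-w[i-1] for i in range(4)]; L=max(e,key=np.linalg.norm); L=L*np.sign(L[0]); yaw=np.arctan2(L[1],L[0]); print("c",c,"yaw",yaw)
R=np.array([[np.cos(yaw),-np.sin(yaw)],[np.sin(yaw),np.cos(yaw)]])
print("pad pred",c[:2]+R@[.077,0])
n,l,st,ce=cv2.connectedComponentsWithStats((g>215).astype(np.uint8)*m)
for i in range(1,n):
    if st[i,4]>4: p=ray(s,*ce[i],.06); print(st[i],ce[i],p, "box",R.T@(p[:2]-c[:2]))
sc=snapshot("scene")
for nm,q in dict(pad=(.077,0,.065),rib=(.029,0,.067),l0=(-.093,.053,.054),l1=(-.093,-.053,.054),f1=(.093,-.053,.054),f0=(.093,.053,.054)).items():
    P=[*(c[:2]+R@q[:2]),q[2]]; print(nm,np.round(P,3),np.round(proj(s,P),1),np.round(proj(sc,P),1)); 
    u,v=proj(sc,P); cv2.circle(sc["img"],(int(round(u)),int(round(v))),0,(255,0,0),-1)
cv2.imwrite("pics/scrop.png",cv2.resize(sc["img"][210:310,260:400],None,fx=5.5,fy=5.5,interpolation=cv2.INTER_NEAREST)[:,:,::-1])
```

```text
((284.7705993652344, 222.21763610839844), (65.40453338623047, 39.37287902832031), 77.47119140625)
[[ 0.5478  0.0591  0.054 ]
 [ 0.5706 -0.0524  0.054 ]
 [ 0.3852 -0.0901  0.054 ]
 [ 0.3627  0.0208  0.054 ]]
[np.float64(0.189), np.float64(0.1137), np.float64(0.1892), np.float64(0.1131)]
c [ 0.46654404 -0.01562984  0.054     ] yaw 0.20060079948077308
pad pred [ 5.41999967e-01 -2.86965409e-04]
[272 191  14  11 115] [278.82608696 195.92173913] [ 5.42020830e-01 -4.96260749e-05  6.00000000e-02] box [0.07706774 0.00022842]
[296 198   7  24  89] [298.94382022 209.56179775] [ 0.50156425 -0.05728031  0.06      ] box [ 0.02601876 -0.04779331]
[264 206   8  24  93] [267.38709677 217.93548387] [0.47906594 0.03377201 0.06      ] box [0.02211452 0.04591611]
[279 206   6   3  15] [281.6        207.06666667] [ 0.50967113 -0.0075335   0.06      ] box [ 0.04387552 -0.00065943]
[285 231  21  18 193] [295.17098446 240.77202073] [ 0.41193167 -0.04493882  0.06      ] box [-0.05935729 -0.01783929]
[289 248   2   3   6] [289.5 249. ] [ 0.38862869 -0.02829821  0.06      ] box [-0.0788772   0.00311094]
pad [ 0.542 -0.     0.065] [278.8 195.7] [326.  222.6]
rib [ 0.495 -0.01   0.067] [282.3 211.9] [314.7 225.7]
l0 [0.365 0.018 0.054] [273.7 257.6] [272.7 234.6]
l1 [ 0.386 -0.086  0.054] [309.7 249.6] [296.3 245.3]
f1 [ 0.568 -0.049  0.054] [295.8 186.8] [341.6 229.5]
f0 [0.547 0.055 0.054] [259.9 194.8] [317.9 220. ]
```

View pics/scrop.png

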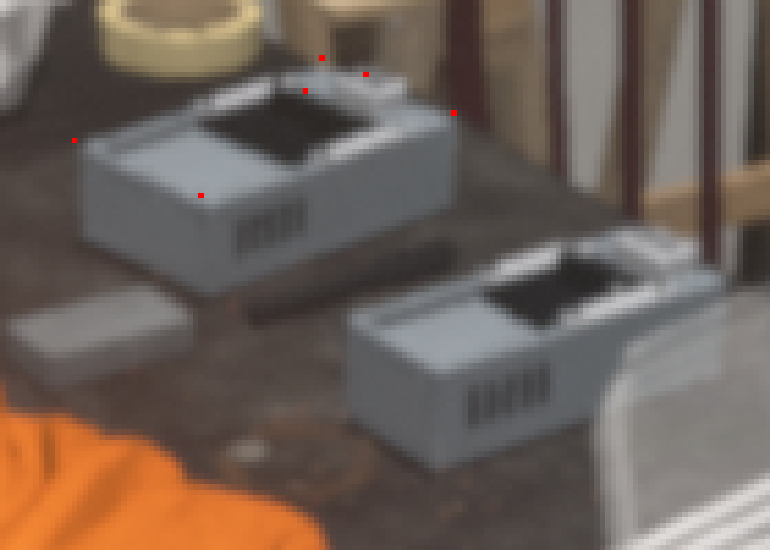

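The scene view shows the same box outlined by my predicted corners to within about 2 px, so the pose is good enough to set out. The pad falls at (0.542, 0.000) and the yaw is 0.20. I'll move above it with the jaws closed.

>>> send_rows:
  motion:
    - {"x": -3.4, "y": -3.0, "z": 0, "rx": 0, "ry": 0, "rz": 0, "jaw": 0}
    - {"x": -3.4, "y": -3.0, "z": 0, "rx": 0, "ry": 0, "rz": 0, "jaw": 0}
    - {"x": -3.4, "y": -3.0, "z": 0, "rx": 0, "ry": 0, "rz": 0, "jaw": 0}
    - {"x": -3.4, "y": -3.0, "z": 0, "rx": 0, "ry": 0, "rz": 0, "jaw": 0}
    - {"x": -3.4, "y": -3.0, "z": 0, "rx": 0, "ry": 0, "rz": 0, "jaw": 0}
  grip_force: 5

```text
clock: 0.75
tool_pos: [0.3134, 0.3943, 0.2498]
eef_rot: [0.162, 0.987, 0.0, 0.0]
contact_force: [0.0, 0.5, 1.0]
opening: 0.571
finger_force: 0.0
```

>>> send_rows:
  motion:
    - {"x": -3.4, "y": -3.0, "z": 0, "rx": 0, "ry": 0, "rz": 0, "jaw": 0}
    - {"x": -3.4, "y": -3.0, "z": 0, "rx": 0, "ry": 0, "rz": 0, "jaw": 0}
    - {"x": -3.4, "y": -3.0, "z": 0, "rx": 0, "ry": 0, "rz": 0, "jaw": 0}
    - {"x": -3.4, "y": -3.0, "z": 0, "rx": 0, "ry": 0, "rz": 0, "jaw": 0}
    - {"x": -3.4, "y": -3.0, "z": 0, "rx": 0, "ry": 0, "rz": 0, "jaw": 0}

```text
clock: 1.25
tool_pos: [0.4267, 0.1979, 0.2499]
eef_rot: [0.162, 0.987, 0.0, 0.0]
contact_force: [0.2, -0.3, -0.4]
opening: 0.118
finger_force: 0.0
```

>>> send_rows:
  motion:
    - {"x": 0, "y": 0, "z": 0, "rx": 0, "ry": 0, "rz": -0.131, "jaw": 0}
    - {"x": 0, "y": 0, "z": 0, "rx": 0, "ry": 0, "rz": -0.131, "jaw": 0}
    - {"x": 0, "y": 0, "z": 0, "rx": 0, "ry": 0, "rz": -0.131, "jaw": 0}
    - {"x": 0, "y": 0, "z": 0, "rx": 0, "ry": 0, "rz": -0.131, "jaw": 0}
    - {"x": 0, "y": 0, "z": 0, "rx": 0, "ry": 0, "rz": 0, "jaw": 0}

```text
clock: 1.75
tool_pos: [0.426, 0.1994, 0.2497]
eef_rot: [-0.099, 0.995, 0.0, -0.0]
contact_force: [-0.2, -0.1, -0.0]
opening: 0.008
finger_force: 0.0
```

```bash
cat >> h.py <<'E'
from scipy.spatial.transform import Rotation as Ro
C=np.array([.4665,-.0156]); YAW=.2006
def togo(bx,by,ztip):
    "tool-frame shift cm and rz to put fingertip centre at box (bx,by), height ztip"
    s=get_state(); R=Ro.from_quat(s["eef_rot"]); M=R.as_matrix()
    c,n=np.cos(YAW),np.sin(YAW); t=C+np.array([[c,-n],[n,c]])@[bx,by]
    T=np.array([[-c,n,0],[-n,-c,0],[0,0,1]])  # tool x = -box x
    T=np.array([[-c,-n,0],[-n,c,0],[0,0,-1]]).astype(float)
    d=np.array([*t,ztip+.011])-s["tool_pos"]
    print("t",round(s["clock"],2),"pos",s["tool_pos"].round(4),"d_tool_cm",(M.T@d*100).round(2),"rot",(R.inv()*Ro.from_matrix(T)).as_rotvec().round(3),"F",s["contact_force"].round(1),"open",round(s["opening"],2))
E
python3 -c "
from h import *
togo(.077,0,.085)"
```

```text
t 1.75 pos [0.426  0.1994 0.2497] d_tool_cm [ -7.41 -21.87  15.36] rot [ 0.001 -0.    -0.001] F [-0.2 -0.1 -0. ] open 0.01
```

>>> send_rows:
  motion:
    - {"x": -1.48, "y": -4.37, "z": 0.4, "jaw": 0}
    - {"x": -1.48, "y": -4.37, "z": 1, "jaw": 0}
    - {"x": -1.48, "y": -4.37, "z": 1, "jaw": 0}
    - {"x": -1.48, "y": -4.37, "z": 1, "jaw": 0}
    - {"x": -1.48, "y": -4.37, "z": 1, "jaw": 0}

```text
schema error: expected keys x, y, z, rx, ry, rz, jaw
```

>>> send_rows:
  motion:
    - {"x": 0, "y": 0, "z": 4, "jaw": 0}
    - {"x": 0, "y": 0, "z": 4, "jaw": 0}
    - {"x": 0, "y": 0, "z": 2.5, "jaw": 0}
    - {"x": 0, "y": 0, "z": 0.4, "jaw": 0}
    - {"x": 0, "y": 0, "z": 0, "jaw": 0}

```text
schema error: expected keys x, y, z, rx, ry, rz, jaw
```

```bash
python3 -c "
from h import *
togo(.077,0,.085)
a=snapshot('top')['img'][175:265,245:335]; b=snapshot('scene')['img'][195:285,270:360]
cv2.imwrite('pics/c3.png',cv2.resize(np.hstack([a,b]),None,fx=4.4,fy=4.4,interpolation=cv2.INTER_CUBIC)[:,:,::-1])"
```

```text
t 1.75 pos [0.426  0.1994 0.2497] d_tool_cm [ -7.41 -21.87  15.36] rot [ 0.001 -0.    -0.001] F [-0.2 -0.1 -0. ] open 0.01
```

View pics/c3.png

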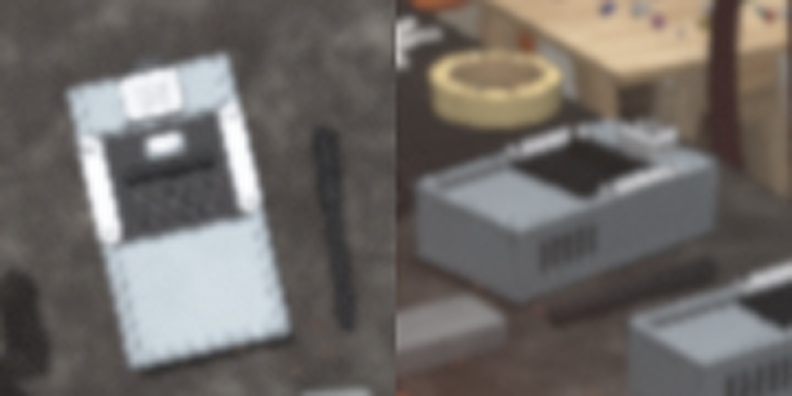

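The moves were refused because every row needs all seven keys. The picture shows the box untouched: pad at (152,95) in the left half, the gripper not there yet. I'll resend with full rows.

>>> send_rows:
  motion:
    - {"x": -1.48, "y": -4.37, "z": 0.4, "rx": 0, "ry": 0, "rz": 0, "jaw": 0}
    - {"x": -1.48, "y": -4.37, "z": 1, "rx": 0, "ry": 0, "rz": 0, "jaw": 0}
    - {"x": -1.48, "y": -4.37, "z": 1, "rx": 0, "ry": 0, "rz": 0, "jaw": 0}
    - {"x": -1.48, "y": -4.37, "z": 1, "rx": 0, "ry": 0, "rz": 0, "jaw": 0}
    - {"x": -1.48, "y": -4.37, "z": 1, "rx": 0, "ry": 0, "rz": 0, "jaw": 0}

```text
clock: 2.35
tool_pos: [0.5425, -0.0016, 0.2054]
eef_rot: [-0.098, 0.995, -0.0, 0.0]
contact_force: [0.5, -0.2, 0.3]
opening: 0.004
finger_force: 0.0
```

>>> send_rows:
  motion:
    - {"x": 0, "y": 0, "z": 4, "rx": 0, "ry": 0, "rz": 0, "jaw": 0}
    - {"x": 0, "y": 0, "z": 4, "rx": 0, "ry": 0, "rz": 0, "jaw": 0}
    - {"x": 0, "y": 0, "z": 2.5, "rx": 0, "ry": 0, "rz": 0, "jaw": 0}
    - {"x": 0, "y": 0, "z": 0.4, "rx": 0, "ry": 0, "rz": 0, "jaw": 0}
    - {"x": 0, "y": 0, "z": 0, "rx": 0, "ry": 0, "rz": 0, "jaw": 0}

```text
clock: 2.85
tool_pos: [0.5416, 0.0003, 0.0965]
eef_rot: [-0.099, 0.995, -0.0, -0.0]
contact_force: [0.7, 1.5, -0.5]
opening: 0.004
finger_force: 0.0
```

```bash
python3 -c "
from h import *
togo(.077,0,.085)
a=snapshot('top')['img'][175:265,245:335]; b=snapshot('scene')['img'][195:285,270:360]
cv2.imwrite('pics/c4.png',cv2.resize(np.hstack([a,b]),None,fx=4.4,fy=4.4,interpolation=cv2.INTER_CUBIC)[:,:,::-1])"
```

```text
t 2.85 pos [5.416e-01 3.000e-04 9.650e-02] d_tool_cm [-0.03 -0.06  0.05] rot [-0.    -0.001 -0.002] F [ 0.7  1.5 -0.5] open 0.0
```

View pics/c4.png

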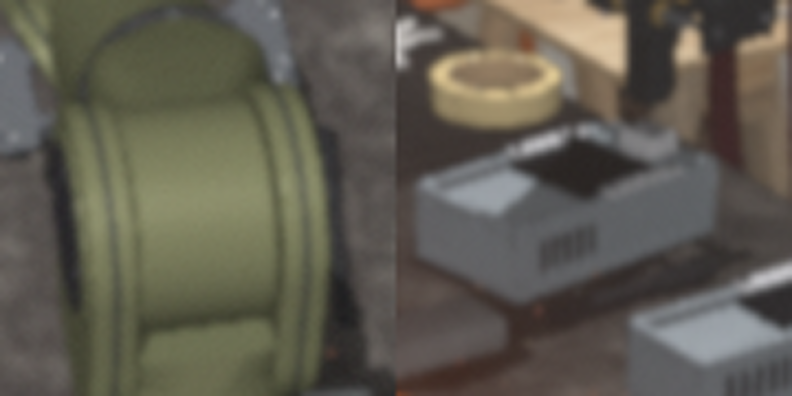

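The right half shows the closed fingers (650,105) standing about 20 mm above the pad (650,140) and centred on it. I'll go down.

>>> send_rows:
  motion:
    - {"x": 0, "y": 0, "z": 0.8, "rx": 0, "ry": 0, "rz": 0, "jaw": 0}
    - {"x": 0, "y": 0, "z": 0.6, "rx": 0, "ry": 0, "rz": 0, "jaw": 0}
    - {"x": 0, "y": 0, "z": 0.4, "rx": 0, "ry": 0, "rz": 0, "jaw": 0}
    - {"x": 0, "y": 0, "z": 0.3, "rx": 0, "ry": 0, "rz": 0, "jaw": 0}
    - {"x": 0, "y": 0, "z": 0.2, "rx": 0, "ry": 0, "rz": 0, "jaw": 0}

```text
clock: 3.45
tool_pos: [0.5416, -0.0, 0.0736]
eef_rot: [-0.099, 0.995, -0.0, -0.0]
contact_force: [-1.0, 0.3, 3.6]
opening: 0.008
finger_force: 1.9
```

>>> send_rows:
  motion:
    - {"x": 0, "y": 0, "z": 0.1, "rx": 0, "ry": 0, "rz": 0, "jaw": 0}
    - {"x": 0, "y": 0, "z": 0.1, "rx": 0, "ry": 0, "rz": 0, "jaw": 0}
    - {"x": 0, "y": 0, "z": 0.1, "rx": 0, "ry": 0, "rz": 0, "jaw": 0}
    - {"x": 0, "y": 0, "z": 0.1, "rx": 0, "ry": 0, "rz": 0, "jaw": 0}
    - {"x": 0, "y": 0, "z": 0.1, "rx": 0, "ry": 0, "rz": 0, "jaw": 0}

```text
clock: 3.95
tool_pos: [0.5416, -0.0001, 0.0687]
eef_rot: [-0.099, 0.995, -0.0, -0.0]
contact_force: [-1.0, -0.6, 3.3]
opening: 0.006
finger_force: 1.9
```

Tip height is now 57.7 mm under a steady 3.5 N, so the tab is moving. I'll press until the force rises.

>>> send_rows:
  motion:
    - {"x": 0, "y": 0, "z": 0.1, "rx": 0, "ry": 0, "rz": 0, "jaw": 0}
    - {"x": 0, "y": 0, "z": 0.1, "rx": 0, "ry": 0, "rz": 0, "jaw": 0}
    - {"x": 0, "y": 0, "z": 0.1, "rx": 0, "ry": 0, "rz": 0, "jaw": 0}
    - {"x": 0, "y": 0, "z": 0.05, "rx": 0, "ry": 0, "rz": 0, "jaw": 0}
    - {"x": 0, "y": 0, "z": 0, "rx": 0, "ry": 0, "rz": 0, "jaw": 0}

```text
clock: 4.45
tool_pos: [0.5417, -0.0, 0.0661]
eef_rot: [-0.099, 0.995, -0.0, 0.0]
contact_force: [-3.3, 0.2, 12.7]
opening: 0.01
finger_force: 6.5
```

The force rose to 12.7 N at tip height 55 mm, so the tab is fully in. Next I raise, shift 3 cm toward the rib and go down behind it.

>>> send_rows:
  motion:
    - {"x": 0, "y": 0, "z": -1, "rx": 0, "ry": 0, "rz": 0, "jaw": 0}
    - {"x": 0, "y": 0, "z": -2, "rx": 0, "ry": 0, "rz": 0, "jaw": 0}
    - {"x": 1.5, "y": 0, "z": 0, "rx": 0, "ry": 0, "rz": 0, "jaw": 0}
    - {"x": 1.5, "y": 0, "z": 0, "rx": 0, "ry": 0, "rz": 0, "jaw": 0}
    - {"x": 0, "y": 0, "z": 0, "rx": 0, "ry": 0, "rz": 0, "jaw": 0}

```text
clock: 4.95
tool_pos: [0.5104, -0.0066, 0.0953]
eef_rot: [-0.099, 0.995, -0.0, -0.001]
contact_force: [-0.4, -0.6, -0.4]
opening: 0.004
finger_force: 0.0
```

```bash
python3 -c "
from h import *
togo(.047,0,.0555)
b=snapshot('scene')['img'][195:285,270:360]
cv2.imwrite('pics/c5.png',cv2.resize(b,None,fx=6,fy=6,interpolation=cv2.INTER_CUBIC)[:,:,::-1])"
```

```text
t 4.95 pos [ 0.5104 -0.0066  0.0953] d_tool_cm [-0.22 -0.01  2.88] rot [-0.    -0.003 -0.001] F [-0.4 -0.6 -0.4] open 0.0
```

View pics/c5.png

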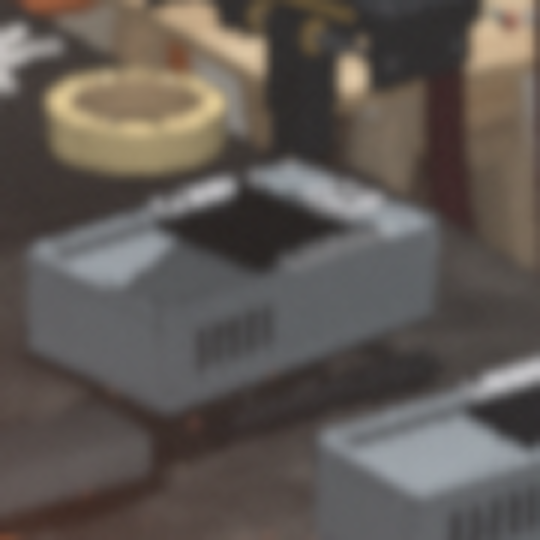

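The pad is now low (345,200) and the fingers (300,120) hang over the tab-side strip of the cover. I'll descend in two steps.

>>> send_rows:
  motion:
    - {"x": 0, "y": 0, "z": 0, "rx": 0, "ry": 0, "rz": 0, "jaw": 0}
    - {"x": 0, "y": 0, "z": 0.5, "rx": 0, "ry": 0, "rz": 0, "jaw": 0}
    - {"x": 0, "y": 0, "z": 0.5, "rx": 0, "ry": 0, "rz": 0, "jaw": 0}
    - {"x": 0, "y": 0, "z": 0, "rx": 0, "ry": 0, "rz": 0, "jaw": 0}
    - {"x": 0, "y": 0, "z": 0, "rx": 0, "ry": 0, "rz": 0, "jaw": 0}

```text
clock: 5.5
tool_pos: [0.5123, -0.0058, 0.0848]
eef_rot: [-0.1, 0.995, 0.0, -0.0]
contact_force: [0.0, 0.6, 0.4]
opening: 0.007
finger_force: 0.0
```

```bash
python3 -c "
from h import *
togo(.047,0,.0555)"
```

```text
t 5.5 pos [ 0.5123 -0.0058  0.0848] d_tool_cm [-0.02 -0.05  1.83] rot [ 0.    -0.001 -0.001] F [0.  0.6 0.4] open 0.01
```

>>> send_rows:
  motion:
    - {"x": -0.1, "y": 0, "z": 0.5, "rx": 0, "ry": 0, "rz": 0, "jaw": 0}
    - {"x": 0, "y": 0, "z": 0.5, "rx": 0, "ry": 0, "rz": 0, "jaw": 0}
    - {"x": 0, "y": 0, "z": 0.5, "rx": 0, "ry": 0, "rz": 0, "jaw": 0}
    - {"x": 0, "y": 0, "z": 0.3, "rx": 0, "ry": 0, "rz": 0, "jaw": 0}
    - {"x": 0, "y": 0, "z": 0, "rx": 0, "ry": 0, "rz": 0, "jaw": 0}

```text
clock: 6.0
tool_pos: [0.5129, -0.0057, 0.0666]
eef_rot: [-0.1, 0.995, -0.0, -0.001]
contact_force: [0.5, 0.1, -0.7]
opening: 0.006
finger_force: 0.0
```

>>> send_rows:
  motion:
    - {"x": 0.2, "y": 0, "z": 0, "rx": 0, "ry": 0, "rz": 0, "jaw": 0}
    - {"x": 0.2, "y": 0, "z": 0, "rx": 0, "ry": 0, "rz": 0, "jaw": 0}
    - {"x": 0.2, "y": 0, "z": 0, "rx": 0, "ry": 0, "rz": 0, "jaw": 0}
    - {"x": 0.2, "y": 0, "z": 0, "rx": 0, "ry": 0, "rz": 0, "jaw": 0}
    - {"x": 0.2, "y": 0, "z": 0, "rx": 0, "ry": 0, "rz": 0, "jaw": 0}

```text
clock: 6.5
tool_pos: [0.5037, -0.0076, 0.0674]
eef_rot: [-0.099, 0.995, 0.0, 0.0]
contact_force: [0.2, 0.2, -0.6]
opening: 0.008
finger_force: 0.4
```

```bash
python3 -c "
from h import *
togo(-.026,0,.0555)"
```

```text
t 6.5 pos [ 0.5037 -0.0076  0.0674] d_tool_cm [ 6.4  -0.05  0.08] rot [ 0.     0.001 -0.001] F [ 0.2  0.2 -0.6] open 0.01
```

>>> send_rows:
  motion:
    - {"x": 0.3, "y": 0, "z": 0, "rx": 0, "ry": 0, "rz": 0, "jaw": 0}
    - {"x": 0.3, "y": 0, "z": 0, "rx": 0, "ry": 0, "rz": 0, "jaw": 0}
    - {"x": 0.3, "y": 0, "z": 0, "rx": 0, "ry": 0, "rz": 0, "jaw": 0}
    - {"x": 0.3, "y": 0, "z": 0, "rx": 0, "ry": 0, "rz": 0, "jaw": 0}
    - {"x": 0.3, "y": 0, "z": 0, "rx": 0, "ry": 0, "rz": 0, "jaw": 0}

```text
clock: 7.0
tool_pos: [0.4886, -0.0107, 0.0672]
eef_rot: [-0.099, 0.995, 0.0, 0.0]
contact_force: [1.6, 0.3, 1.0]
opening: 0.006
finger_force: 0.6
```

>>> send_rows:
  motion:
    - {"x": 0.3, "y": 0, "z": 0, "rx": 0, "ry": 0, "rz": 0, "jaw": 0}
    - {"x": 0.3, "y": 0, "z": 0, "rx": 0, "ry": 0, "rz": 0, "jaw": 0}
    - {"x": 0.3, "y": 0, "z": 0, "rx": 0, "ry": 0, "rz": 0, "jaw": 0}
    - {"x": 0.3, "y": 0, "z": 0, "rx": 0, "ry": 0, "rz": 0, "jaw": 0}
    - {"x": 0.3, "y": 0, "z": 0, "rx": 0, "ry": 0, "rz": 0, "jaw": 0}

```text
clock: 7.5
tool_pos: [0.4738, -0.0137, 0.0672]
eef_rot: [-0.099, 0.995, 0.0, 0.0]
contact_force: [1.5, -0.4, 0.7]
opening: 0.005
finger_force: 0.5
```

```bash
python3 -c "
from h import *
togo(-.026,0,.0555)"
```

```text
t 7.5 pos [ 0.4738 -0.0137  0.0672] d_tool_cm [ 3.36 -0.05  0.07] rot [ 0.     0.    -0.001] F [ 1.5 -0.4  0.7] open 0.0
```

The cover slides at about 1.5 N, with 3.4 cm to go.

>>> send_rows:
  motion:
    - {"x": 0.3, "y": 0, "z": 0, "rx": 0, "ry": 0, "rz": 0, "jaw": 0}
    - {"x": 0.3, "y": 0, "z": 0, "rx": 0, "ry": 0, "rz": 0, "jaw": 0}
    - {"x": 0.3, "y": 0, "z": 0, "rx": 0, "ry": 0, "rz": 0, "jaw": 0}
    - {"x": 0.3, "y": 0, "z": 0, "rx": 0, "ry": 0, "rz": 0, "jaw": 0}
    - {"x": 0.3, "y": 0, "z": 0, "rx": 0, "ry": 0, "rz": 0, "jaw": 0}

```text
clock: 8.0
tool_pos: [0.4591, -0.0167, 0.0672]
eef_rot: [-0.099, 0.995, 0.0, -0.0]
contact_force: [-0.2, -0.2, 0.9]
opening: 0.005
finger_force: 0.5
```

>>> send_rows:
  motion:
    - {"x": 0.3, "y": 0, "z": 0, "rx": 0, "ry": 0, "rz": 0, "jaw": 0}
    - {"x": 0.3, "y": 0, "z": 0, "rx": 0, "ry": 0, "rz": 0, "jaw": 0}
    - {"x": 0.3, "y": 0, "z": 0, "rx": 0, "ry": 0, "rz": 0, "jaw": 0}
    - {"x": 0.3, "y": 0, "z": 0, "rx": 0, "ry": 0, "rz": 0, "jaw": 0}
    - {"x": 0.3, "y": 0, "z": 0, "rx": 0, "ry": 0, "rz": 0, "jaw": 0}

```text
clock: 8.5
tool_pos: [0.4444, -0.0196, 0.0672]
eef_rot: [-0.099, 0.995, 0.0, -0.0]
contact_force: [1.2, -0.1, 1.0]
opening: 0.005
finger_force: 0.4
```

>>> send_rows:
  motion:
    - {"x": 0.2, "y": 0, "z": 0, "rx": 0, "ry": 0, "rz": 0, "jaw": 0}
    - {"x": 0.15, "y": 0, "z": 0, "rx": 0, "ry": 0, "rz": 0, "jaw": 0}
    - {"x": 0, "y": 0, "z": 0, "rx": 0, "ry": 0, "rz": 0, "jaw": 0}
    - {"x": 0, "y": 0, "z": 0, "rx": 0, "ry": 0, "rz": 0, "jaw": 0}
    - {"x": 0, "y": 0, "z": 0, "rx": 0, "ry": 0, "rz": 0, "jaw": 0}

```text
clock: 9.0
tool_pos: [0.441, -0.0203, 0.0671]
eef_rot: [-0.099, 0.995, -0.0, -0.0]
contact_force: [-0.1, -0.9, 0.8]
opening: 0.006
finger_force: 0.0
```

```bash
python3 -c "
from h import *
togo(-.026,0,.0555)"
```

```text
t 9.0 pos [ 0.441  -0.0203  0.0671] d_tool_cm [ 0.   -0.04  0.06] rot [ 0.    -0.001 -0.001] F [-0.1 -0.9  0.8] open 0.01
```

>>> send_rows:
  motion:
    - {"x": -0.4, "y": 0, "z": 0, "rx": 0, "ry": 0, "rz": 0, "jaw": 0}
    - {"x": -0.4, "y": 0, "z": -0.5, "rx": 0, "ry": 0, "rz": 0, "jaw": 0}
    - {"x": 0, "y": 0, "z": -3, "rx": 0, "ry": 0, "rz": 0, "jaw": 0}
    - {"x": 0, "y": 0, "z": -4, "rx": 0, "ry": 0, "rz": 0, "jaw": 0}
    - {"x": 0, "y": 0, "z": -4, "rx": 0, "ry": 0, "rz": 0, "jaw": 0}

```text
clock: 9.5
tool_pos: [0.4488, -0.0187, 0.1838]
eef_rot: [-0.1, 0.995, 0.0, -0.0]
contact_force: [1.5, 0.2, -0.1]
opening: 0.011
finger_force: 0.0
```

>>> send_rows:
  motion:
    - {"x": 0, "y": 4.5, "z": -3, "rx": 0, "ry": 0, "rz": 0, "jaw": 0}
    - {"x": 0, "y": 4.5, "z": -2, "rx": 0, "ry": 0, "rz": 0, "jaw": 0}
    - {"x": 0, "y": 4.5, "z": 0, "rx": 0, "ry": 0, "rz": 0, "jaw": 0}
    - {"x": 0, "y": 4.5, "z": 0, "rx": 0, "ry": 0, "rz": 0, "jaw": 0}
    - {"x": 0, "y": 4.5, "z": 0, "rx": 0, "ry": 0, "rz": 0, "jaw": 0}

```text
clock: 10.0
tool_pos: [0.4049, 0.2002, 0.2308]
eef_rot: [-0.099, 0.995, 0.0, 0.001]
contact_force: [1.2, -0.2, -0.7]
opening: 0.002
finger_force: 0.0
```

>>> send_rows:
  motion:
    - {"x": 0, "y": 4.5, "z": 0, "rx": 0, "ry": 0, "rz": 0, "jaw": 0}
    - {"x": 0, "y": 4.5, "z": 0, "rx": 0, "ry": 0, "rz": 0, "jaw": 0}
    - {"x": 0, "y": 4, "z": 0, "rx": 0, "ry": 0, "rz": 0, "jaw": 0}
    - {"x": 0, "y": 0, "z": 0, "rx": 0, "ry": 0, "rz": 0, "jaw": 0}
    - {"x": 0, "y": 0, "z": 0, "rx": 0, "ry": 0, "rz": 0, "jaw": 0}

```text
clock: 10.5
tool_pos: [0.379, 0.3265, 0.2302]
eef_rot: [-0.1, 0.995, -0.0, -0.0]
contact_force: [0.3, -0.8, 0.1]
opening: 0.006
finger_force: 0.0
```

Run:
```python
from h import *
s=snapshot('top'); c,n=np.cos(YAW),np.sin(YAW); R=np.array([[c,-n],[n,c]])
# rectified box-plane map at z=.051: 1px = 0.5mm
X=np.arange(.1,-.1,-.0005); Y=np.arange(.06,-.06,-.0005)
mp=np.array([[proj(s,[*(C+R@[x,y]),.051]) for y in Y] for x in X],np.float32)
r=cv2.remap(s["img"],mp[...,0],mp[...,1],cv2.INTER_CUBIC); g=cv2.cvtColor(r,cv2.COLOR_RGB2GRAY)
for x,v in list(zip(X,np.median(g[:,70:105],1)))[::6]: print(round(x*1000),int(v),end="; ")
b=cv2.resize(snapshot('scene')['img'][195:285,270:360],(400,400)); 
cv2.imwrite('pics/c6.png',np.hstack([r,b])[:,:,::-1])
```

```text
100 79; 97 87; 94 124; 91 178; 88 221; 85 237; 82 238; 79 239; 76 238; 73 238; 70 235; 67 225; 64 205; 61 196; 58 207; 55 217; 52 218; 49 218; 46 217; 43 216; 40 214; 37 200; 34 177; 31 193; 28 229; 25 239; 22 239; 19 241; 16 243; 13 243; 10 242; 7 243; 4 242; 1 237; -2 231; -5 218; -8 200; -11 161; -14 113; -17 87; -20 85; -23 85; -26 87; -29 85; -32 81; -35 75; -38 68; -41 60; -44 53; -47 63; -50 76; -53 80; -56 81; -59 78; -62 78; -65 78; -68 77; -71 77; -74 78; -77 81; -80 102; -83 148; -86 187; -89 196; -92 173; -95 121; -98 71;
```

View pics/c6.png

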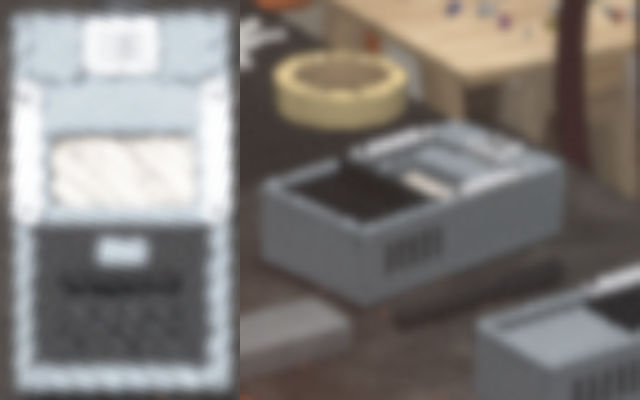

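In the rectified view, the left panel shows the filter fully uncovered (rows 135–205). The dark cover lies square and flat on the ledge from box x of about -11 to -82 mm, so its centre is near -46 mm, inside -56 to -39. The pad is still down and the arm is clear, so I'm handing in.

```bash
python3 -c "
from plant import *
print(finish_job())"
```

```text
the job is handed in; nothing more can be done
None
```

The job is handed in: the wide box's tab is pressed fully in and its cover lies flat on the ledge with the filter bay uncovered, and nothing else was touched; the hand-in call returned no verdict.

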